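Seat the spool carrier in the drilling corner and hold it

TASK

Take the aluminium drilling carrier (the block with the brass reel spool on it) by its handle, lift it clear of the bench and set it down flat on the locating plate, long side along the long stop and spool end towards the short stop. Press it fully home into the corner, flush against both stops at once, and finish like that: keep hold of the handle and keep pressing firmly against both stops, so that it can be clamped. Leave everything else on the bench where it is.

Things in the scene. Friction and masses are not known exactly. Their poses are not given: they have to be found in the camera images.
- carrier: The drilling carrier: an aluminium block 60 mm (its x) by 140 mm (its y) by 36 mm high, with a small brass fishing-reel spool (32 mm across, 24 mm high) standing on one end of its top and a black bow handle in the middle of its top. Loose, 0.6 to 0.9 kg in all, starts flat on the bench. Origin: centre of its underside; z up; y runs along the block towards the spool end.
- handle: The bow handle fixed on the carrier: a level bar along the block's length (carrier y), 64 mm long, 12 mm wide (carrier x) and 10 mm high, on two feet 8 mm thick at its ends. Bar underside 23 mm above the block's top, bar top 33 mm above it (69 mm above the block's underside). Origin: middle of the block's top, under the bar; axes as the carrier's.
- handle_bar (a point): Centre of the handle's bar, 64 mm straight above the carrier's origin; axes as the carrier's.
- spool (a point): Foot of the spool on the carrier's top, 50 mm from the carrier's middle along its +y; axes as the carrier's.
- plate: The locating plate, fixed to the bench: dark steel, 200 mm (x) by 220 mm (y) by 15 mm thick, with two bright steel stop bars on it standing 32 mm above its top, along its +x and +y sides. Plate, stops and the underside and sides of the carrier are ground smooth and oiled, so the carrier slides easily on them (friction coefficient about 0.2). Origin: centre of its underside on the bench; x points towards the long stop, y towards the short stop.
- long_stop: The long stop bar, fixed on the plate, 160 mm long along plate y, 20 mm thick, 32 mm high; its flat face looks along plate -x. Origin: middle of the lower edge of that face, on the plate's top; axes as the plate's.
- short_stop: The short stop bar, fixed on the plate, 70 mm long along plate x, 20 mm thick, 32 mm high; its flat face looks along plate -y. Origin: middle of the lower edge of that face, on the plate's top; axes as the plate's.
- corner (a point): The inner corner, on the plate's top, where the planes of the two stop faces meet; axes as the plate's. A fully home carrier has its origin 30 mm from here along plate -x and 70 mm along plate -y, its axes parallel to the plate's.
- oil_bottle: Bystander: white plastic oil bottle, 34 mm across, 90 mm tall. Origin: centre of its underside.
- screwdriver: Bystander: screwdriver lying flat, 170 mm long. Origin: near its middle.
- grease_jar: Bystander: jar with steel cap, 60 mm across, 45 mm tall. Origin: centre of its underside.
- parts_tray: Bystander: low grey three-compartment tray, 100 x 150 x 30 mm. Origin: centre of its underside.
- bare_block: Bystander: bare aluminium block without handle or spool, 50 x 90 x 30 mm. Origin: centre of its underside.
- spare_cup: Bystander: steel bowl, 76 mm across, 70 mm tall. Origin: centre of its underside.
- tool_mug: Bystander: dark steel mug 95 mm tall, 72 mm across, with tools standing in it up to 160 mm. Origin: centre of its underside.
- reel: Bystander: fishing reel standing on its foot, about 70 x 110 x 66 mm. Origin: centre of its underside.
Things that resemble listed ones, but are neither listed nor needed, are in the scene too. What is shaped like the carrier but purple is not meant.

How it is judged:
By the outcome, as a careful person would: the job done as asked, in the order asked, and still so for the second after the job is handed in, while the arm keeps its last pose, push and grip.
It also fails if it takes over 48 s, if anything falls off the work surface, if the arm or the gripper's body presses on something with over 40 N, if the wrist force passes 120 N, or if a joint passes its speed limit or range.

ROBOT

A 6-joint arm with a two-finger parallel gripper is mounted at the origin on the work surface. World frame = base frame: x ahead of the robot, y to its left, z up, the work surface at z = 0. Lengths are in mm, angles in degrees, forces in N, time in s.
With the tool pointing down it reaches from about 350 to 850 mm from the base axis. Payload 8.1 kg.
Tool frame: the origin (TCP) lies at the very end of the fingers, on their centre line; the grasp point (between the pads) lies 19 mm behind it; z points along the fingers, y is the line along which they close (so a half turn about z gives the same grasp; the last joint's range is limited). The gripper opens to 85 mm and grips with 20 to 120 N. Pads are 22 mm wide; open, the fingers measure 114 mm over their backs; the gripper's body (76 mm by 85 mm) begins 54 mm behind the grasp point. The pads swing forward as they close: fully open they stand 13 mm farther back than shut.
Start: joints at [-75.711, 7.471, 85.268, -0, 87.261, -4.893], TCP at [197.168, -566.683, 209.292] pointing down, gripper open.
Joint ranges: [-169.43, 169.43], [-51.17, 129.36], [1.28, 143.12], [-76.62, 256.62], [0, 156.53], [-152.29, 152.29]. Speed limits (degrees/s): [136.94, 136.94, 159.86, 180, 180, 180].

INTERFACE

Orientations are given as [roll, pitch, yaw] about the fixed x, y, z axes, in that order (R = Rz(yaw) Ry(pitch) Rx(roll)).
In Python, from bench import * gives the robot as it stands.
- The arm moves only by the tool play_rows, never from a script. Its argument "increments" is a list of rows, each a list of 3 entries, a list of its own where there are three numbers: the gripper's target within -1 to 1 (fully open at 1, half-way at 0, shut at -1), then the shift along the tool's x, y, z in mm, then the turn about the tool's z in rad. A call has 1 to 12 rows; each row shifts and turns the commanded pose from where the row before left it, along the tool's axes as they then stand; what a row does not reach is not made up. A row lasts 1/12 s, in which the tool goes at most 41.7 mm and 7.16 degrees, less where a joint would pass 70% of its speed; a pose out of reach is approached as far as the arm can. A call is refused whole if a number of a shift passes 41.7 or a number of a turn 0.125, either way. A call with a gripper value outside its range is refused whole. The fingers move at their own pace and stop on an object; "force" is the grip in N (left out, the last holds). Time passes only in rows, so rows that do not move let the fingers close. It gives the time, the measured TCP pose, the force, the opening and the grip force at its end, in the units of the state.
- sense(): the state, without advancing time (a new reading comes with each control period).
- snapshot(name): name is "side" or "top"; returns a dict with "color" (480x640x3 uint8, red, green, blue), "intrinsics" (3x3 intrinsics, pixels), "world_from_camera" (4x4, takes a point from camera to world coordinates). Camera axes: x right, y down, z forward; pixel columns grow to the right and rows downward; lengths in mm; the calibration is good to about 2 mm. A picture is of the moment at which its call begins. There is no depth.
- hand_in(): hands the job in; it is judged then, once.
Trained networks look in a picture, given as the dict that the camera call returned (one of the last four; its "shot" number tells which), for a name from the list of things; names that differ only in an ending like _2 or _b are one class to them, and where a whole thing is asked for, a point or a joint stands for the part that bears it (a point fixed in the world has none). Each returns a list of dicts, best first, with "p" (0 to 1); they miss things now and then, are a little off and sometimes report something else, mostly with a low value. They report only what shows in the picture. A call takes as long as a camera call. They do not tell look-alikes from the thing itself.
- find_in(query, picture): "xyz" ([x, y, z] in mm, in the coordinates of the camera as it stood for that picture, good to about 4 mm: the middle of the surface that is visible of it).
- regions_of(query, picture): "mask" (480x640 bool, what is visible of it).
- pinpoint(query, picture): "xyz" ([x, y, z] in mm, in the coordinates of the camera as it stood for that picture, good to about 4 mm: a listed point, or the origin of a listed thing).
The state is a dict: "time": time; "joint_pos": joint angles; "qd": joint speeds; "joint_efforts": joint torques, N m; "tool_pos": TCP position; "tcp_rot": TCP orientation; "ft_force": force on the tool from outside, world axes, zero at the start; "wrist_torque": the same for the moment, N m; "finger_gap": finger opening in mm; "grip_force": force on a finger pad.
Only numpy, scipy, OpenCV 4.12 (cv2) and the standard library are available. Lean on these libraries where they do the work, as an engineer would, in place of code of your own. Each camera call takes 0.05 s, during which the arm holds its last target. There are 200 camera calls.

## Working session

There is one attempt and no reset: what is moved stays moved. The work goes in short steps, Python scripts to look and compute and a tool call to move; the robot and the scene stay as the last step left them, time stands still between calls to the robot, and variables do not carry over. Pictures are saved under pics/ and viewed, at most 10 in all, crops included, and the job is handed in when it is done.

Besides the shell and the picture viewer there is one more tool, called after "Emit:" by a JSON object that holds its "name" and its "arguments". play_rows: Moves the arm, as the interface text tells. Its arguments: {"type":"object","properties":{"increments":{"type":"array","items":{"type":"array"}},"force":{"type":"number"}},"required":["increments"]}

```bash
mkdir -p pics
cat > h.py <<'E'
from bench import *
import numpy as np, cv2
def w(p,s): return (s["world_from_camera"]@np.r_[p,1])[:3]
def save(s,n): cv2.imwrite("pics/"+n+".png",s["color"][:,:,::-1])
E
python3 - <<'E'
from h import *
print(sense())
for n in("top","side"):
    s=snapshot(n); save(s,n+"1")
    print(n,s["intrinsics"].round(1).tolist(),s["world_from_camera"].round(3).tolist())
    for q in("carrier","handle_bar","spool","plate","corner","long_stop","short_stop"):
        for d in pinpoint(q,s)[:3]: print(q,round(d["p"],2),w(d["xyz"],s).round(1))
E
```

```text
{'time': 0.0, 'joint_pos': array([-7.57119964e+01,  7.51471505e+00,  8.53294583e+01,  1.13785780e-03,
        8.72592943e+01, -4.89482546e+00]), 'qd': array([-0.02490804,  0.03809752, -0.02802373,  0.07324729,  0.08123206,
       -0.09391918]), 'joint_efforts': array([-4.43241288e-04, -5.69407010e+01, -5.00543618e+01, -2.81649436e-04,
        1.51442410e-02, -7.92522570e-06]), 'tool_pos': array([ 197.01882563, -566.12257391,  208.24682409]), 'tcp_rot': array([-1.79897007e+02, -9.96088442e-03,  1.91827647e+01]), 'ft_force': array([-0.00676287, -0.57268076,  0.19474931]), 'wrist_torque': array([-0.02128761,  0.01929084,  0.02169072]), 'grip_force': 0.0, 'finger_gap': 85.40049341979699}
top [[534.0, 0.0, 316.4], [0.0, 534.0, 237.9], [0.0, 0.0, 1.0]] [[0.001, -0.979, 0.202, 308.913], [-1.0, -0.002, -0.002, 15.569], [0.003, -0.202, -0.979, 1288.423], [0.0, 0.0, 0.0, 1.0]]
carrier 0.77 [ 340.3 -151.2    0.4]
handle_bar 0.61 [ 336.  -149.2   67.1]
spool 0.79 [ 308.4 -102.4   34.8]
spool 0.62 [ 477.6 -158.    30.9]
spool 0.42 [570.3 266.3  15. ]
plate 0.61 [5.470e+02 1.742e+02 3.000e-01]
corner 0.82 [610.4 267.6  15.3]
corner 0.33 [ 617.7 -492.8    2.7]
corner 0.26 [465.  505.6  -5.2]
long_stop 0.85 [615.4 189.4  14.8]
short_stop 0.63 [570.2 268.6  15.1]
short_stop 0.5 [616.3 188.9  18.9]
side [[560.8, 0.0, 320.1], [0.0, 560.8, 237.3], [0.0, 0.0, 1.0]] [[-0.953, -0.223, 0.205, 281.066], [-0.303, 0.707, -0.639, 831.876], [-0.002, -0.672, -0.741, 1054.342], [0.0, 0.0, 0.0, 1.0]]
carrier 0.86 [ 341.9 -150.1   -0.5]
handle_bar 0.87 [ 342.6 -146.6   55.4]
handle_bar 0.79 [ 480.4 -206.1   65.6]
spool 0.82 [ 315.5 -109.4   35.2]
spool 0.64 [ 479.8 -155.6   33.8]
plate 0.73 [627.7 463.9  -1.7]
plate 0.58 [545.7 175.3  -4.4]
plate 0.34 [ 483.1 -207.    67.3]
corner 0.92 [622.6 269.7  16.2]
long_stop 0.55 [618.5 191.5  13. ]
short_stop 0.68 [565.7 270.2  12.6]
short_stop 0.43 [ 485.  -208.1   66.5]
```

View pics/top1.png

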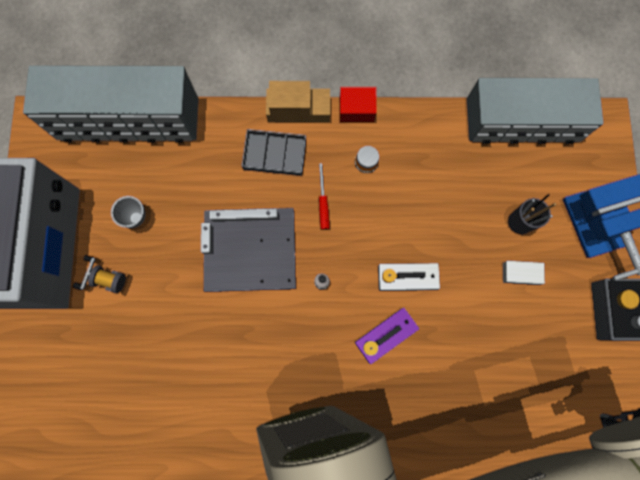

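View pics/side1.png

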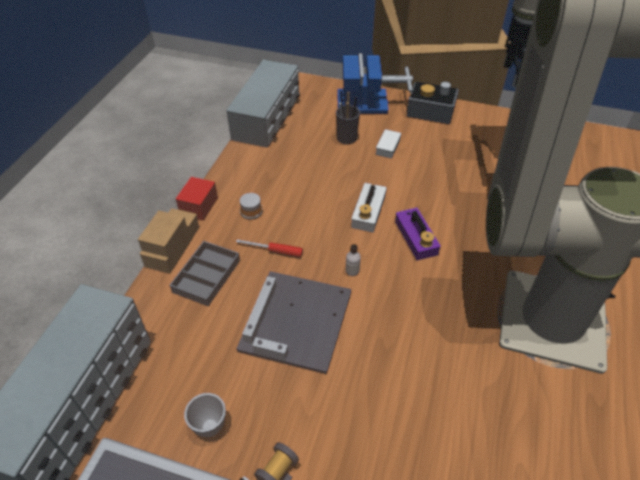

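The white carrier is at about px (409,277) in the top view, with its spool to the left (+y). The plate is at (250,250), with its long stop at row 214 and its short stop at column 206. The purple block is the decoy. Next I'll refine the bar and stop poses from pixels.

```bash
cat >> h.py <<'E'
def onplane(uv,s,z):
    uv=np.asarray(uv,float).reshape(-1,2); T=s["world_from_camera"]
    d=np.c_[uv,np.ones(len(uv))]@np.linalg.inv(s["intrinsics"]).T@T[:3,:3].T
    return (T[:3,3]+d*((z-T[2,3])/d[:,2])[:,None])[:,:2]
def rect(m,s,z,k=1):
    c=sorted(cv2.findContours(m.astype(np.uint8),cv2.RETR_EXTERNAL,cv2.CHAIN_APPROX_NONE)[0],key=cv2.contourArea)[::-1][:k]
    for a in c:
        (x,y),wh,t=cv2.minAreaRect(onplane(a,s,z).astype(np.float32)); print("rect",round(x,1),round(y,1),np.round(wh,1),round(t,1))
E
python3 - <<'E'
from h import *
s=snapshot("top"); g=s["color"].astype(int).min(2); G=s["color"].astype(int).max(2)
def roi(m,u0,u1,v0,v1):
    o=np.zeros_like(m);o[v0:v1,u0:u1]=m[v0:v1,u0:u1];return o
rect(roi(g>150,370,450,255,300),s,36)
rect(roi(G<90,390,430,268,284),s,69,2)
rect(roi(g>120,195,300,200,260),s,47,2)
for r in range(262,294,1): print(r,g[r,384],g[r,405],g[r,433])
for q in("handle_bar","carrier","plate","spool"):
  for d in pinpoint(q,s)[:3]: print(q,round(d["p"],2),w(d["xyz"],s).round(1))
a=cv2.resize(s["color"][190:310,190:450],None,fx=3,fy=3,interpolation=cv2.INTER_CUBIC); cv2.imwrite("pics/crop.png",a[:,:,::-1])
E
```

```text
rect 475.1 -206.5 [ 59.4 139.1] 0.1
rect 474.0 -203.8 [ 9.3 62.5] 0.1
rect 624.9 189.8 [ 21.7 160.6] 2.0
rect 566.2 277.1 [70.4 19.1] 2.4
262 54 51 87
263 109 112 149
264 179 180 195
265 216 214 214
266 218 219 215
267 219 219 212
268 216 219 213
269 198 219 215
270 159 213 216
271 115 185 214
272 78 130 206
273 59 71 174
274 52 40 125
275 52 38 76
276 50 48 64
277 51 101 109
278 44 168 173
279 43 208 210
280 70 219 217
281 125 219 217
282 179 218 217
283 208 218 218
284 218 219 218
285 219 218 218
286 219 220 220
287 220 216 207
288 205 193 160
289 158 143 102
290 93 83 60
291 51 48 50
292 50 50 53
293 56 56 54
handle_bar 0.85 [ 340.8 -148.    66.1]
handle_bar 0.22 [567.2 268.6  13.8]
carrier 0.96 [ 3.406e+02 -1.516e+02  3.000e-01]
carrier 0.6 [ 4.765e+02 -2.053e+02 -4.000e-01]
plate 0.88 [5.448e+02 1.722e+02 3.000e-01]
spool 0.71 [ 311.3 -106.5   36.7]
spool 0.61 [ 476.5 -159.    34.9]
```

View pics/crop.png

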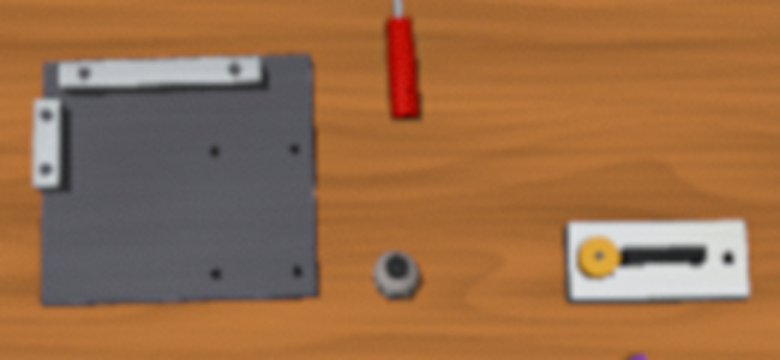

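Emit:
{"name": "play_rows", "arguments": {"increments": [[1, [0, 0, 0], -0.114], [1, [0, 0, 0], -0.114], [1, [0, 0, 0], -0.114], [1, [0, 0, 0], -0.114], [1, [0, 0, 0], -0.114], [1, [0, 0, 0], -0.114], [1, [0, 0, 0], -0.114], [1, [0, 0, 0], -0.114], [1, [0, 0, 0], -0.114], [1, [0, 0, 0], -0.114], [1, [0, 0, 0], -0.114], [1, [0, 0, 0], 0]], "force": 80}}

```text
time: 2.05
tool_pos: [197.2, -566.7, 209.3]
tcp_rot: [-180.0, -0.0, 91.3]
ft_force: [0.6, -0.5, -0.1]
finger_gap: 85.2
grip_force: 0.0
```

Emit:
{"name": "play_rows", "arguments": {"increments": [[1, [29.7, 23.7, 0], 0], [1, [29.7, 23.7, 0], 0], [1, [29.7, 23.7, 0], 0], [1, [29.7, 23.7, 0], 0], [1, [29.7, 23.7, 0], 0], [1, [29.7, 23.7, 0], 0], [1, [29.7, 23.7, 0], 0], [1, [29.7, 23.7, 0], 0], [1, [29.7, 23.7, 0], 0], [1, [29.7, 23.7, 0], 0], [1, [29.7, 23.7, 0], 0], [1, [29.7, 23.7, 0], 0]]}}

```text
time: 3.05
tool_pos: [476.0, -203.6, 209.6]
tcp_rot: [180.0, 0.0, 90.8]
ft_force: [-0.0, -1.8, 0.5]
finger_gap: 85.6
grip_force: 0.0
```

Run:
```python
from h import *
r=sense(); print(r["tool_pos"],r["tcp_rot"])
s=snapshot("side"); save(s,"side2")
for q in("handle_bar","carrier","spool"):
  for d in pinpoint(q,s)[:3]: print(q,round(d["p"],2),w(d["xyz"],s).round(1))
```

```text
[ 476.03063258 -203.56358063  209.63097982] [1.79962389e+02 2.33234509e-02 9.07732104e+01]
handle_bar 0.94 [ 343.8 -149.1   59. ]
handle_bar 0.92 [ 480.5 -205.3   66.7]
handle_bar 0.61 [ 479.2 -208.    35. ]
carrier 0.83 [ 480.2 -209.4   -1.7]
carrier 0.61 [ 342.2 -150.2    0.7]
spool 0.71 [ 477.3 -157.    35.8]
spool 0.66 [ 314.7 -110.7   33. ]
spool 0.62 [ 492.7 -483.7    0.7]
```

Emit:
{"name": "play_rows", "arguments": {"increments": [[1, [-2, 1.5, 33], 0], [1, [0, 0, 33], 0], [1, [0, 0, 33], 0], [1, [0, 0, 33], 0], [1, [0, 0, 20], 0], [1, [0, 0, 12], 0], [1, [0, 0, 0], 0], [1, [0, 0, 0], 0]]}}

```text
time: 3.92
tool_pos: [476.3, -208.1, 45.7]
tcp_rot: [-180.0, -0.0, 90.9]
ft_force: [0.1, 0.0, 0.0]
finger_gap: 85.5
grip_force: 0.0
```

Emit:
{"name": "play_rows", "arguments": {"increments": [[-1, [0, 0, 0], 0], [-1, [0, 0, 0], 0], [-1, [0, 0, 0], 0], [-1, [0, 0, 0], 0], [-1, [0, 0, 0], 0], [-1, [0, 0, 0], 0], [-1, [0, 0, 0], 0], [-1, [0, 0, 0], 0], [-1, [0, 0, 0], 0], [-1, [0, 0, 0], 0], [-1, [0, 0, 0], 0], [-1, [0, 0, 0], 0]], "force": 100}}

```text
time: 4.92
tool_pos: [477.2, -207.3, 45.8]
tcp_rot: [179.9, 0.0, 91.0]
ft_force: [1.6, 1.3, 5.6]
finger_gap: 4.8
grip_force: 99.2
```

Emit:
{"name": "play_rows", "arguments": {"increments": [[-1, [0, 0, 0], 0], [-1, [0, 0, 0], 0], [-1, [0, 0, 0], 0], [-1, [0, 0, 0], 0]]}}

```text
time: 5.25
tool_pos: [477.2, -207.3, 45.8]
tcp_rot: [179.9, 0.0, 91.0]
ft_force: [1.5, 1.6, 5.9]
finger_gap: 4.5
grip_force: 99.2
```

Run:
```python
from h import *
r=sense(); print(r["finger_gap"],r["grip_force"],r["ft_force"],r["wrist_torque"])
s=snapshot("side"); a=cv2.resize(s["color"][130:280,290:490],None,fx=4,fy=4,interpolation=cv2.INTER_CUBIC); cv2.imwrite("pics/g1.png",a[:,:,::-1])
```

```text
4.45592975829138 99.18526869267225 [1.47180261 1.59142596 5.9239887 ] [ 0.235071   -0.24463545  0.02641874]
```

View pics/g1.png

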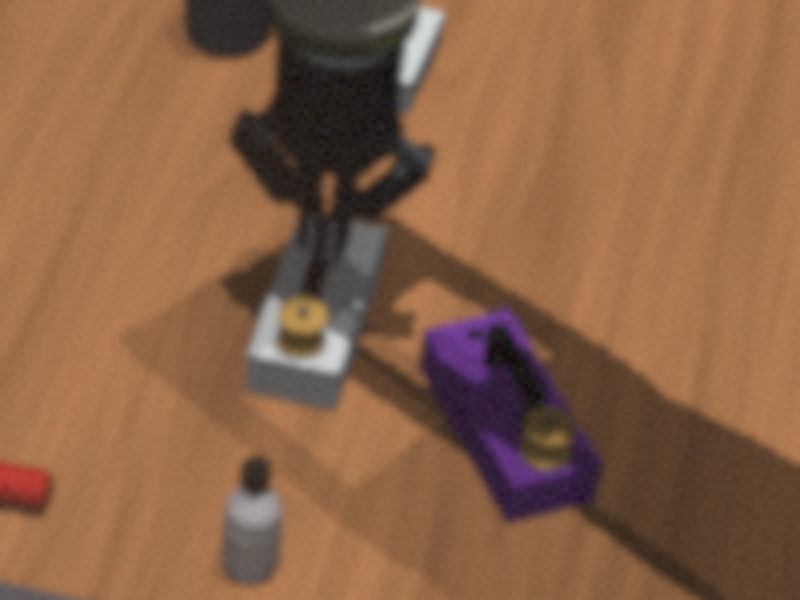

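The picture shows the fingers on either side of the bar, just behind the spool at crop px (315,250). The gap reading is low, so I'll test it with a small lift.

Emit:
{"name": "play_rows", "arguments": {"increments": [[-1, [0, 0, -4], 0], [-1, [0, 0, -8], 0], [-1, [0, 0, -12], 0], [-1, [0, 0, -12], 0], [-1, [0, 0, 0], 0], [-1, [0, 0, 0], 0]]}}

```text
time: 5.8
tool_pos: [477.6, -207.8, 82.8]
tcp_rot: [179.9, 0.1, 91.0]
ft_force: [-0.1, -1.0, -7.2]
finger_gap: 4.8
grip_force: 98.3
```

Run:
```python
from h import *
r=sense(); print(r["finger_gap"],r["grip_force"],r["ft_force"],r["wrist_torque"])
s=snapshot("side"); a=cv2.resize(s["color"][130:280,290:490],None,fx=4,fy=4,interpolation=cv2.INTER_CUBIC); cv2.imwrite("pics/g2.png",a[:,:,::-1])
for q in("carrier","spool"):
  for d in pinpoint(q,s)[:3]: print(q,round(d["p"],2),w(d["xyz"],s).round(1))
```

```text
4.759066268436574 98.25248010456562 [-0.08022199 -0.99268533 -7.245728  ] [-0.02543287 -0.04449512  0.00024268]
carrier 0.62 [ 482.7 -210.    35.7]
carrier 0.61 [ 3.429e+02 -1.498e+02  3.000e-01]
spool 0.93 [ 480.5 -155.7   69.9]
spool 0.58 [ 316.6 -108.2   35.5]
```

View pics/g2.png

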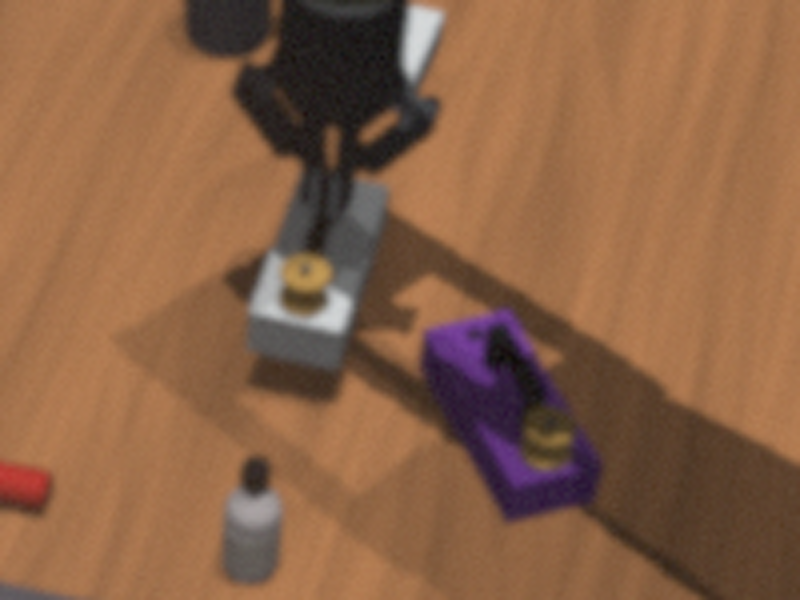

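Emit:
{"name": "play_rows", "arguments": {"increments": [[-1, [0, 0, -20], 0], [-1, [0, 0, -35], 0], [-1, [0, 0, -25], 0], [-1, [10, 2.6, 0], 0], [-1, [20, 5.2, 0], 0], [-1, [30, 7.8, 0], 0], [-1, [35, 9, 0], 0], [-1, [35, 9, 0], 0], [-1, [35, 9, 0], 0], [-1, [35, 9, 0], 0], [-1, [35, 9, 0], 0], [-1, [35, 9, 0], 0]]}}

```text
time: 6.95
tool_pos: [540.3, 66.4, 159.0]
tcp_rot: [-179.9, -0.0, 91.0]
ft_force: [0.5, -0.5, -6.8]
finger_gap: 4.6
grip_force: 99.3
```

Emit:
{"name": "play_rows", "arguments": {"increments": [[-1, [35, 9, 0], 0], [-1, [35, 9, 0], 0], [-1, [25, 6.5, 0], 0], [-1, [14, 4, 0], 0], [-1, [10, 2.9, 0], 0], [-1, [0, 0, 0], -0.021], [-1, [0, 0, 0], 0], [-1, [0, 0, 0], 0], [-1, [0, 0, 0], 0]]}}

```text
time: 7.7
tool_pos: [570.5, 182.2, 161.1]
tcp_rot: [-180.0, 0.0, 92.1]
ft_force: [0.1, 0.6, -7.1]
finger_gap: 4.7
grip_force: 99.2
```

Run:
```python
from h import *
r=sense(); print(r["tool_pos"],r["tcp_rot"],r["finger_gap"],r["ft_force"],r["wrist_torque"])
s=snapshot("top"); save(s,"t3"); t=snapshot("side"); save(t,"s3")
cv2.imwrite("pics/m3.png",np.vstack([cv2.resize(x[v:v+150,u:u+200],None,fx=2,fy=2,interpolation=cv2.INTER_CUBIC) for x,u,v in((s["color"],150,170),(t["color"],210,190))])[:,:,::-1])
for n in(s,t):
 for q in("carrier","spool","corner"):
  for d in pinpoint(q,n)[:2]: print(q,round(d["p"],2),w(d["xyz"],n).round(1))
```

```text
[570.50196577 182.16260121 161.05901376] [-1.79976211e+02  2.65981731e-02  9.21400932e+01] 4.700656639661336 [ 0.10693042  0.57574309 -7.11717257] [0.00053697 0.0247439  0.03407528]
carrier 0.89 [ 339.4 -153.7   -0.5]
carrier 0.58 [571.3 185.  115.7]
spool 0.91 [ 310.8 -108.3   35.8]
spool 0.69 [568.1 227.9 146.8]
corner 0.89 [610.3 267.2  14.6]
carrier 0.82 [573.3 179.6 112.2]
carrier 0.7 [ 342.7 -149.9    0.6]
spool 0.97 [570.  237.2 151. ]
spool 0.62 [ 313.5 -110.    33.4]
corner 0.73 [616.  268.8  17.9]
```

View pics/m3.png

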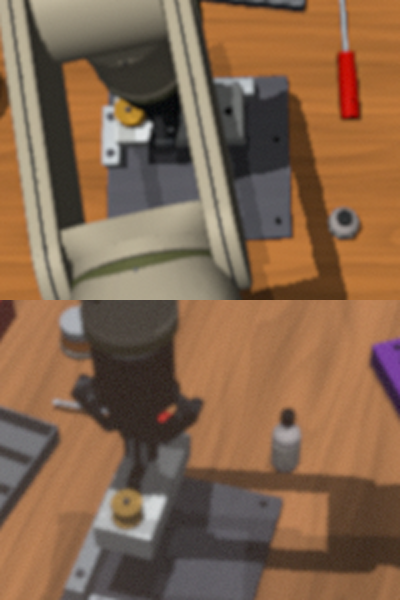

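The carrier hangs level above the plate, short of both stops: about 11 mm from the long one and 15 mm from the short one. I'll lower it now.

Emit:
{"name": "play_rows", "arguments": {"increments": [[-1, [0, 0, 15], 0], [-1, [0, 0, 25], 0], [-1, [0, 0, 25], 0], [-1, [0, 0, 15], 0], [-1, [0, 0, 8], 0], [-1, [0, 0, 6], 0], [-1, [0, 0, 3], 0], [-1, [0, 0, 0], 0], [-1, [0, 0, 0], 0]]}}

```text
time: 8.85
tool_pos: [571.6, 183.8, 65.6]
tcp_rot: [179.9, -0.0, 92.2]
ft_force: [0.1, 0.0, -6.0]
finger_gap: 4.4
grip_force: 99.2
```

Emit:
{"name": "play_rows", "arguments": {"increments": [[-1, [0, 0, 1.5], 0], [-1, [0, 0, 1.5], 0], [-1, [0, 0, 0], 0], [-1, [0, 0, 0], 0]]}}

```text
time: 9.18
tool_pos: [570.8, 183.6, 61.6]
tcp_rot: [180.0, -0.0, 92.2]
ft_force: [-0.3, 0.1, -6.8]
finger_gap: 4.6
grip_force: 99.3
```

Emit:
{"name": "play_rows", "arguments": {"increments": [[-1, [0, 0, 0.7], 0], [-1, [0, 0, 0], 0], [-1, [0, 0, 0], 0]]}}

```text
time: 9.43
tool_pos: [571.0, 183.7, 61.1]
tcp_rot: [180.0, -0.0, 92.2]
ft_force: [-0.1, 0.6, -3.9]
finger_gap: 4.2
grip_force: 100.5
```

Emit:
{"name": "play_rows", "arguments": {"increments": [[-1, [0, 0, 0.6], 0], [-1, [0, 0, 0], 0], [-1, [0, 0, 0], 0]]}}

```text
time: 9.68
tool_pos: [571.2, 183.7, 60.9]
tcp_rot: [179.9, -0.0, 92.2]
ft_force: [-2.5, -0.8, 3.2]
finger_gap: 4.5
grip_force: 103.5
```

Emit:
{"name": "play_rows", "arguments": {"increments": [[-1, [0, 2, 0], 0], [-1, [0, 2, 0], 0], [-1, [0, 2, 0], 0], [-1, [0, 1, 0], 0], [-1, [0, 1, 0], 0], [-1, [0, 0, 0], 0], [-1, [0, 0, 0], 0]]}}

```text
time: 10.27
tool_pos: [579.6, 184.1, 60.9]
tcp_rot: [179.9, -0.0, 92.2]
ft_force: [-2.1, -0.6, 3.9]
finger_gap: 4.3
grip_force: 105.0
```

Emit:
{"name": "play_rows", "arguments": {"increments": [[-1, [0, 1, 0], 0], [-1, [0, 1, 0], 0], [-1, [0, 0, 0], 0], [-1, [0, 0, 0], 0]]}}

```text
time: 10.6
tool_pos: [581.5, 184.2, 60.9]
tcp_rot: [179.9, -0.0, 92.2]
ft_force: [-1.9, -0.9, 5.4]
finger_gap: 4.3
grip_force: 105.0
```

Emit:
{"name": "play_rows", "arguments": {"increments": [[-1, [0, 1, 0], 0], [-1, [0, 1, 0], 0], [-1, [0, 0, 0], 0], [-1, [0, 0, 0], 0]]}}

```text
time: 10.93
tool_pos: [583.5, 184.3, 60.9]
tcp_rot: [179.9, -0.0, 92.2]
ft_force: [-2.7, -0.5, 5.3]
finger_gap: 4.3
grip_force: 105.0
```

Emit:
{"name": "play_rows", "arguments": {"increments": [[-1, [0, 1, 0], 0], [-1, [0, 1, 0], 0], [-1, [0, 0, 0], 0], [-1, [0, 0, 0], 0]]}}

```text
time: 11.27
tool_pos: [585.5, 184.4, 60.9]
tcp_rot: [179.9, -0.0, 92.2]
ft_force: [-2.0, 0.1, 5.5]
finger_gap: 4.2
grip_force: 105.0
```

Emit:
{"name": "play_rows", "arguments": {"increments": [[-1, [0, 1, 0], 0], [-1, [0, 1, 0], 0], [-1, [0, 0, 0], 0], [-1, [0, 0, 0], 0]]}}

```text
time: 11.6
tool_pos: [586.3, 184.4, 60.8]
tcp_rot: [-179.9, -0.0, 92.2]
ft_force: [-9.2, -1.0, 10.5]
finger_gap: 4.1
grip_force: 107.0
```

Emit:
{"name": "play_rows", "arguments": {"increments": [[-1, [0, 1, 0], 0], [-1, [0, 0, 0], 0], [-1, [0, 0, 0], 0]]}}

```text
time: 11.85
tool_pos: [586.3, 184.4, 60.8]
tcp_rot: [-179.8, -0.0, 92.3]
ft_force: [-12.0, -1.1, 13.7]
finger_gap: 3.9
grip_force: 108.4
```

Emit:
{"name": "play_rows", "arguments": {"increments": [[-1, [2, 0, 0], 0], [-1, [2, 0, 0], 0], [-1, [2, 0, 0], 0], [-1, [2, 0, 0], 0], [-1, [1, 0, 0], 0], [-1, [1, 0, 0], 0], [-1, [0, 0, 0], 0], [-1, [0, 0, 0], 0]]}}

```text
time: 12.52
tool_pos: [586.1, 192.9, 60.8]
tcp_rot: [-179.8, 0.1, 92.2]
ft_force: [-13.3, -7.7, 15.1]
finger_gap: 4.3
grip_force: 108.8
```

Emit:
{"name": "play_rows", "arguments": {"increments": [[-1, [1, 0, 0], 0], [-1, [1, 0, 0], 0], [-1, [0, 0, 0], 0], [-1, [0, 0, 0], 0]]}}

```text
time: 12.85
tool_pos: [586.0, 194.9, 60.8]
tcp_rot: [-179.8, 0.1, 92.2]
ft_force: [-13.5, -6.9, 14.2]
finger_gap: 3.9
grip_force: 108.8
```

Emit:
{"name": "play_rows", "arguments": {"increments": [[-1, [1, 0, 0], 0], [-1, [1, 0, 0], 0], [-1, [0, 0, 0], 0], [-1, [0, 0, 0], 0]]}}

```text
time: 13.18
tool_pos: [585.9, 196.9, 60.8]
tcp_rot: [-179.8, 0.1, 92.2]
ft_force: [-13.3, -7.8, 14.2]
finger_gap: 4.2
grip_force: 108.8
```

Emit:
{"name": "play_rows", "arguments": {"increments": [[-1, [1, 0, 0], 0], [-1, [1, 0, 0], 0], [-1, [0, 0, 0], 0], [-1, [0, 0, 0], 0]]}}

```text
time: 13.52
tool_pos: [585.9, 197.2, 60.8]
tcp_rot: [-179.8, 0.3, 92.2]
ft_force: [-13.7, -14.3, 16.5]
finger_gap: 4.6
grip_force: 109.4
```

Emit:
{"name": "play_rows", "arguments": {"increments": [[-1, [1, 1, 0], 0], [-1, [0.5, 1, 0], 0], [-1, [0, 0, 0], 0], [-1, [0, 0, 0], 0], [-1, [0, 0, 0], 0]]}}

```text
time: 13.93
tool_pos: [586.0, 197.2, 60.7]
tcp_rot: [-179.6, 0.4, 92.2]
ft_force: [-22.9, -21.8, 24.9]
finger_gap: 4.3
grip_force: 112.4
```

Run:
```python
from h import *
r=sense(); print(r["tool_pos"],r["tcp_rot"],r["ft_force"],r["wrist_torque"])
t=snapshot("side"); a=cv2.resize(t["color"][230:380,220:420],None,fx=4,fy=4,interpolation=cv2.INTER_CUBIC); cv2.imwrite("pics/s4.png",a[:,:,::-1])
for q in("carrier","spool","corner"):
  for d in pinpoint(q,t)[:2]: print(q,round(d["p"],2),w(d["xyz"],t).round(1))
```

```text
[586.00953136 197.19199206  60.6714851 ] [-179.55145901    0.40521526   92.17590114] [-22.86502133 -21.75393867  24.87107451] [-3.70894086  4.17391545 -0.02841518]
carrier 0.94 [590.6 193.6  13.3]
carrier 0.91 [ 341.6 -154.2    0.8]
spool 0.77 [585.3 251.   51. ]
spool 0.7 [ 315.5 -111.4   35.5]
corner 0.73 [619.  267.7  18.5]
corner 0.71 [588.5 195.6  11.1]
```

View pics/s4.png

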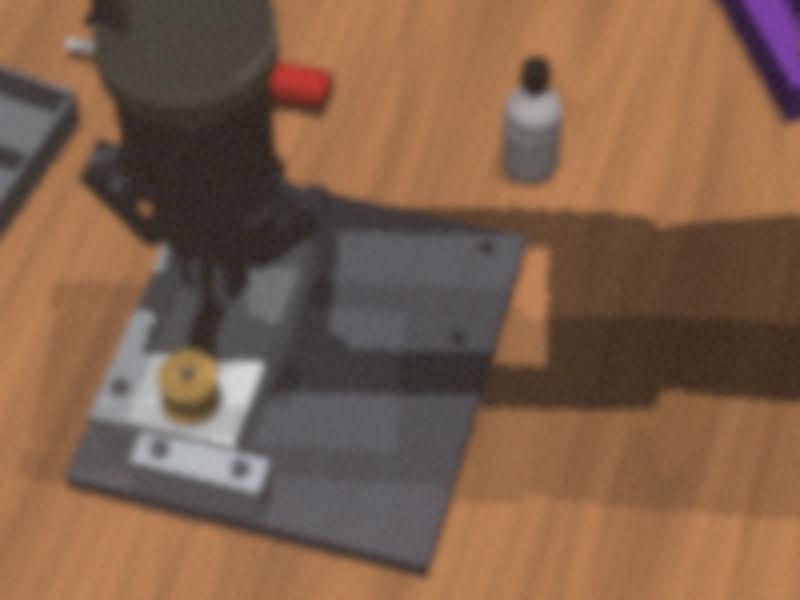

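Emit:
{"name": "play_rows", "arguments": {"increments": [[-1, [0, 0, 0.6], 0], [-1, [0.4, 0.4, 0.4], 0], [-1, [0, 0, 0], 0], [-1, [0, 0, 0], 0], [-1, [0, 0, 0], 0], [-1, [0, 0, 0], 0]]}}

```text
time: 14.63
tool_pos: [586.1, 197.2, 60.6]
tcp_rot: [-179.5, 0.4, 92.2]
ft_force: [-29.0, -24.7, 32.5]
finger_gap: 4.3
grip_force: 115.2
```

Run:
```python
from h import *
r=sense(); print(r["tool_pos"],r["tcp_rot"],r["ft_force"],r["wrist_torque"],r["grip_force"])
```

```text
[586.07358069 197.24341126  60.59464302] [-179.51190111    0.44004638   92.17221917] [-29.03066222 -24.65347004  32.46945557] [-4.21749914  5.10118611  0.03778657] 115.18838357180357
```

```bash
python3 -c "
from h import *
print(hand_in())"
```

```text
the job is handed in; nothing more can be done
None
```

I set the carrier down on the plate, pushed it into the corner against both stops, and handed the job in at about 15 s. It was still gripped by the handle and pressed at about 29 N against the long stop and 25 N against the short stop; the hand-in returned no verdict.

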